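# Tip the forming block onto its bed and press it home

## Task

Slide the standing aluminium forming block along the bench, upright, until its foot is flat against the low front edge of the rubber-topped bed, then push it high so that it tips over that edge and lies on the bed with its grooves up; do not pick it up. Then slide it along the bed to the red end-stop pad and press it there with a light steady push of about 10 N for a second, without shifting the stop, and let go. Never push the block with more than 25 N, and leave the jar, the dish and the hammer alone.

Things in the scene. Friction and masses are not known exactly. Their poses are not given: they have to be found in the camera images.
- block: Bright aluminium forming block standing on end: 36 mm thick (x), 56 wide (y), 88 tall (z), 0.35 to 0.6 kg. Origin at its foot's centre. The plain +x face looks to the bed; the -x face has four dark cross grooves in its lower part, flat in the top 35 mm. Lying on the bed, its x points down, its z along bed +x. Friction about 0.45 to 0.75: it slides if pushed within 20 mm of the bench, tips if pushed high.
- block_toe (a point): Middle of the block's lower front edge (+x face, at the foot): the edge that goes against the bed's front edge. At the start the block stands 15 to 55 mm before the bed, turned up to 0.2 rad, up to 12 mm off its centre line.
- block_top (a point): Centre of the block's top end (88 mm above the foot): the end that goes against the end stop.
- block_mid (a point): Centre of the block, 44 mm above the foot. Just after tipping, the block lies with its foot end hanging 10 to 35 mm out over the front edge of the bed.
- bed: Fixed bed, 175 mm long (x), 120 wide (y), black rubber top 12 mm above the bench; pale side strips 12 wide, 20 high. Origin on the bench, middle of its front face (x = 0, the low stop); x into the bed. Dark bracket at x = 142 mm holds the end stop: a red pad, 64 wide, 8 thick, 30 high, on a screw, its face somewhere at x = 108 to 130 mm, not measured, to be felt; about 18 N shifts it.
- jar: Bystander: closed amber glass jar, 44 mm across, 60 mm tall, standing 110 to 150 mm to one side (bed +y) of the bed's centre line. Origin under its centre.
- dish: Bystander: white ceramic dish, 64 mm across, 32 mm tall, on the same side as the jar. Origin under its centre.
- hammer: Bystander: small hammer, 200 mm long, lying roughly along the bed on its other side (bed -y), 140 to 160 mm from the centre line. Origin under it, x along the handle towards the head.

How it is judged (in metres and radians):
On the way, in this order (a step that is already met when the one before it is completed fails the run):
1. the block, still standing, has its foot flat against the bed's front edge (within 3 mm, square within 4 degrees) (angle between block's own z axis and vertical below 0.1 rad and x of block_toe in the frame of bed above -0.003 m and angle between the x axis of block and the x axis of bed, either way round below 0.07 rad), for 0.2 s.
2. the block has been tipped over the edge and lies flat on the bed, grooves up (angle between block's own x axis and vertical above 3.05 rad and height (world z) of block_mid between 0.026 and 0.035 m and x of block_mid in the frame of bed above 0 m and y of block_mid in the frame of bed between -0.03 and 0.03 m), for 0.2 s.
3. the block is pressed against the end stop with 3 to 14 N for 0.4 s (angle between block's own x axis and vertical above 3.05 rad and contact force between block and end_stop_c0 between 3 and 14 N), for 0.4 s.
At the end, for the whole second after the job is handed in: The block lies flat on the bed with its grooves up, its top end against the end-stop pad (within 3 mm), square to the bed within 4 degrees and within 30 mm of the bed's centre line, at rest; the pad is within 3 mm of where it started (angle between block's own x axis and vertical above 3.05 rad and height (world z) of block_mid between 0.026 and 0.035 m and z of end_stop_c0 in the frame of block_top between 0.001 and 0.007 m and angle between the z axis of block and the x axis of bed, either way round below 0.07 rad and y of block_mid in the frame of bed between -0.03 and 0.03 m and distance of end_stop_c0 from where it was at the start of the episode below 0.003 m and linear speed of block below 0.01 m/s); the robot touches nothing.
It fails at once if the block is pushed or squeezed with more than 25 N (contact force between any of the fingers, the arm and block above 25 N).
It fails at once if the block is picked up (its centre more than 70 mm above the bench) (height (world z) of block_mid above 0.07 m).
It fails at once if the end-stop pad is shifted more than 3 mm (distance of end_stop_c0 from where it was at the start of the episode above 0.003 m).
It fails at once if the jar, the dish or the hammer is moved more than 10 mm (distance of any of jar, dish, hammer from where it was at the start of the episode above 0.01 m).
It also fails if it takes over 58 s, if anything falls off the work surface, if the arm or the gripper's body presses on something with over 40 N, if the wrist force passes 120 N, or if a joint passes its speed limit or range.

## Robot

A 7-joint arm with a two-finger parallel gripper is mounted at the origin on the work surface. World frame = base frame: x ahead of the robot, y to its left, z up, the work surface at z = 0. Lengths are in m, angles in degrees, forces in N, time in s.
With the tool pointing down it reaches from about 0.425 to 0.875 m from the base axis. Payload 4.7 kg.
Tool frame: the origin (TCP) lies between the finger pads; the fingertips stand 19 mm ahead of it and the grasp point (between the pads) is the TCP; z points along the fingers, x is the direction in which the jaws open and shut, and the axes are right-handed (so a half turn about z gives the same grasp; the last joint's range is limited). The gripper opens to 87 mm and grips with 3 to 60 N. Pads are 19 mm wide; open, the fingers measure 117 mm over their backs; the gripper's body (75 mm by 190 mm) begins 51 mm behind the grasp point.
Start: joints at [-68.749, 18.392, -4.016, 83.108, 1.295, 78.541, -3.26], TCP at [0.227, 0.609, 0.242] pointing down, gripper open.
Joint ranges: [-163.93, 163.93], [-17.29, 119.83], [-79.2, 71.16], [3.27, 140.29], [-89.18, 269.18], [5.43, 117.66], [-154.24, 154.24]. Speed limits (degrees/s): [147.25, 147.25, 180, 180, 180, 180, 180].

## Interface

Orientations are given as a 3x3 rotation matrix whose columns are the frame's x, y, z axes.
In Python, from cell import sense, read_camera, camera_model, order gives the robot as it stands. The module is installed in compiled form; this text tells all that it offers.
- The arm moves only by the tool carry_out, never from a script. Its argument "series" is a list of rows, each a list of 3 entries, a list of its own where there are three numbers: the finger opening in mm, from 0 to 87, then the shift along the world's x, y, z in units of 60 mm (1.0 is 60 mm), then the turn, a rotation vector about the world's x, y, z in units of 8 degrees (1.0 is 8 degrees). In form: [[hand, [dx, dy, dz], [wx, wy, wz]], ...]. A call has 1 to 5 rows; each row shifts and turns the commanded pose from where the row before left it; what a row does not reach is not made up. A row lasts 1/8 s, in which the tool goes at most 62.5 mm and 10.7 degrees, less where a joint would pass 70% of its speed; a pose out of reach is approached as far as the arm can. A call is refused whole if a number of a shift passes 1 or a number of a turn 1, either way. A call with a gripper value outside its range is refused whole. The fingers move at their own pace and stop on an object; the grip force is fixed at half the most. Time passes only in rows, so rows that do not move let the fingers close. It gives the time, the measured TCP pose, the force and the opening at its end, in the units of the state.
- sense(): the state, without advancing time (a new reading comes with each control period).
- read_camera(name): name is "scene" or "top" or "wrist"; returns the picture (480x640x3 uint8, red, green, blue); there is no depth.
- camera_model(name): a dict with "camera_matrix" (3x3 intrinsics, pixels), "position" and "orientation" of the camera in the world. Camera axes: x right, y up, looking along -z (the intrinsics and any distortion apply to the point x, -y, -z); pixel columns grow to the right and rows downward; lengths in m; the calibration is good to about 2 mm. The wrist camera is an equidistant fisheye: a pixel r from the principal point sees the ray r / f radians off the axis. A picture is of the moment at which its call begins: read the wrist's pose just before it. camera_model takes no time and is no camera call; for the wrist camera it gives the pose at the moment of the call.
- order.sign_off(): hands the job in, once; it reports no verdict.
The state is a dict: "clock": time; "joints": joint angles; "joint_velocities": joint speeds; "joint_torque": joint torques, N m; "ee_pos": TCP position; "ee_rot": TCP orientation; "wrist_force": force on the tool from outside, world axes, zero at the start; "wrist_torque": the same for the moment, N m; "finger_gap": opening from 0.0 (shut) to 1.0 (fully open).
Only numpy, scipy, OpenCV 4.12 (cv2) and the standard library are available. Lean on these libraries where they do the work, as an engineer would, in place of code of your own. Each camera call takes 0.05 s, during which the arm holds its last target. There are 200 camera calls.

## Working session

There is one attempt and no reset: what is moved stays moved. The work goes in short steps, Python scripts to look and compute and a tool call to move; the robot and the scene stay as the last step left them, time stands still between calls to the robot, and variables do not carry over. Pictures are saved under pics/ and viewed, about 8 in all and at most 12, crops included, and the job is handed in when it is done.

Besides the shell and the picture viewer there is one more tool, called after "Emit:" as a command line: name --argument value ..., lists and objects as JSON in quotes. carry_out: Moves the arm, as the interface text tells. Its arguments: {"type":"object","properties":{"series":{"type":"array"}},"required":["series"]}

```bash
mkdir -p pics; python3 - <<'E'
from cell import *
import cv2,numpy as np
for n in("top","scene"):
    cv2.imwrite(f"pics/{n}1.png",read_camera(n)[:,:,::-1]);m=camera_model(n);print(n,m)
s=sense();print(s)
E
```

```text
top {'camera_matrix': array([[492.79821291,   0.        , 316.14501438],
       [  0.        , 492.79821291, 234.69856774],
       [  0.        ,   0.        ,   1.        ]]), 'position': array([ 0.44361112, -0.00933112,  0.70634316]), 'orientation': array([[ 0.0108566 ,  0.98373981, -0.17927111],
       [-0.99947962,  0.01612175,  0.02793901],
       [ 0.03037488,  0.17887449,  0.98340291]])}
scene {'camera_matrix': array([[574.64328582,   0.        , 328.21506967],
       [  0.        , 574.64328582, 239.33123839],
       [  0.        ,   0.        ,   1.        ]]), 'position': array([1.00425652, 0.09407519, 0.66376663]), 'orientation': array([[-0.30099662, -0.75331355,  0.58473902],
       [ 0.95362047, -0.23970363,  0.1820719 ],
       [ 0.00300684,  0.61242213,  0.7905252 ]])}
{'clock': 0.1, 'joints': array([-68.74711591,  18.43534119,  -4.01515015,  83.17110048,
         1.295099  ,  78.54071902,  -3.25745734]), 'joint_velocities': array([-0.0680202 , -0.02858789, -0.0224661 , -0.14474078,  0.01636326,
       -0.06737844,  0.05628974]), 'joint_torque': array([-7.29595940e-04, -4.92574489e+01, -4.06234162e-01, -3.13397992e+01,
       -6.42161351e-02,  3.95780266e-02,  9.15599594e-05]), 'ee_pos': array([0.22693   , 0.6085801 , 0.24053688]), 'ee_rot': array([[ 3.49242495e-01,  9.37032232e-01, -5.25969235e-04],
       [ 9.37030691e-01, -3.49242876e-01, -1.70234391e-03],
       [-1.77884212e-03,  1.01681517e-04, -9.99998413e-01]]), 'wrist_force': array([-0.31822635,  0.01959283, -1.06610467]), 'wrist_torque': array([-0.00273625, -0.0015799 ,  0.00332181]), 'finger_gap': 0.9989799311555246}
```

View pics/top1.png

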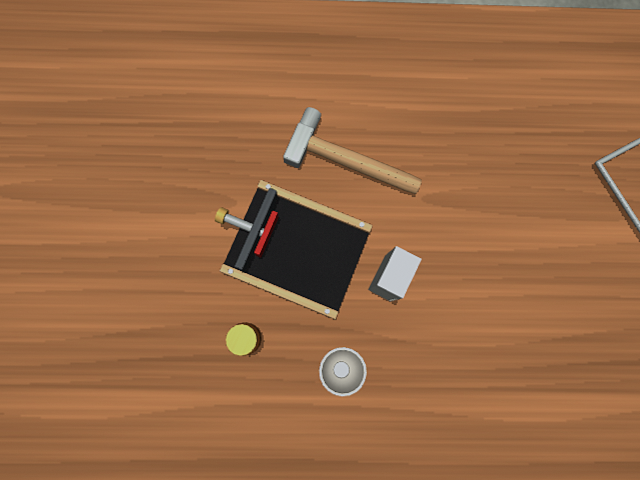

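View pics/scene1.png

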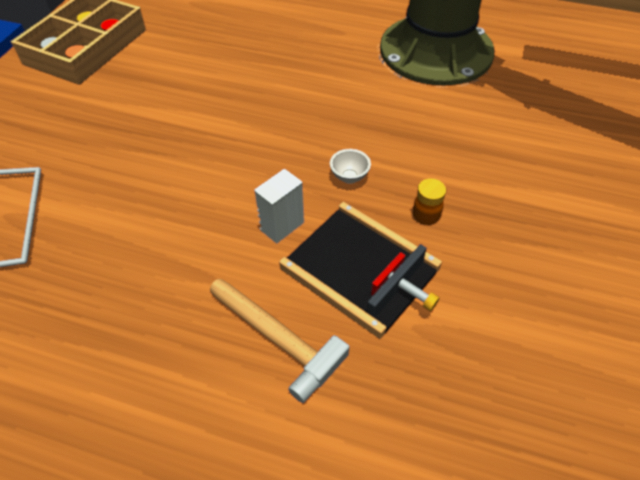

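```bash
cat > h.py <<'E'
from cell import *
import cv2,numpy as np
def ray(n,uv,z):
    m=camera_model(n);K=m["camera_matrix"];R=m["orientation"];p=m["position"]
    uv=np.atleast_2d(np.float64(uv));d=np.c_[(uv-K[:2,2])/[K[0,0],K[1,1]],np.ones(len(uv))]*[1,-1,-1]
    w=d@R.T;return (p+w*((z-p[2])/w[:,2])[:,None])[:,:2]
def proj(n,P):
    m=camera_model(n);K=m["camera_matrix"];q=(np.atleast_2d(P)-m["position"])@m["orientation"]*[1,-1,-1]
    q=q@K.T;return q[:,:2]/q[:,2:]
def rects(img,mask,z,n="top",amin=40):
    for c in cv2.findContours(mask.astype(np.uint8),cv2.RETR_EXTERNAL,cv2.CHAIN_APPROX_NONE)[0]:
        if cv2.contourArea(c)<amin: continue
        pw=ray(n,c[:,0,:],z).astype(np.float32)
        r=cv2.minAreaRect(pw*1000);print("c",np.round(c[:,0].mean(0)),"world mm",np.round(r[0],1),np.round(r[1],1),round(r[2],1))
E
python3 - <<'E'
from h import *
im=read_camera("top");b=im.astype(int);r,g,bl=b[...,0],b[...,1],b[...,2]
roi=np.zeros(r.shape,bool);roi[170:330,210:440]=1
hsv=cv2.cvtColor(im,cv2.COLOR_RGB2HSV)
print("block");rects(im,roi&(r>140)&(abs(r-bl)<40),.088)
print("red");rects(im,roi&(r>150)&(g<60)&(bl<60),.042)
print("black");rects(im,roi&(im.max(2)<38),.012,amin=500)
print("strip px",im[300,290],im[200,310],im[192,290],im[270,300],im[280,385])
for uv in [(262,181),(372,227),(337,319),(221,269)]: print(ray("top",uv,.02))
print("jar",ray("top",(241,340),.06),"dish",ray("top",(343,372),.032), "hammer",ray("top",[(420,187),(303,137)],.02))
cv2.imwrite("pics/c1.png",cv2.resize(im[165:345,200:440],None,fx=3.3,fy=3.3,interpolation=cv2.INTER_CUBIC)[:,:,::-1])
E
```

```text
block
c [399. 272.] world mm [ 510.7 -132.7] [36.2 56.4] 62.9
c [238. 222.] world mm [571.4  73.2] [35.3  7.4] 68.9
red
c [266. 232.] world mm [567.5  40.8] [ 7.  62.6] 68.3
black
c [289. 252.] world mm [551.4  -2.1] [173.6 121.1] 68.3
strip px [142 115  82] [179 149 110] [186 157 112] [30 30 31] [194 198 204]
[[0.64603599 0.05001351]]
[[ 0.58118642 -0.10834632]]
[[ 0.45136788 -0.05880122]]
[[0.51808961 0.10297396]]
jar [[0.4230854  0.06689003]] dish [[ 0.38201801 -0.06613557]] hammer [[ 0.64155427 -0.17883743]
 [ 0.71417701 -0.00794395]]
```

View pics/c1.png

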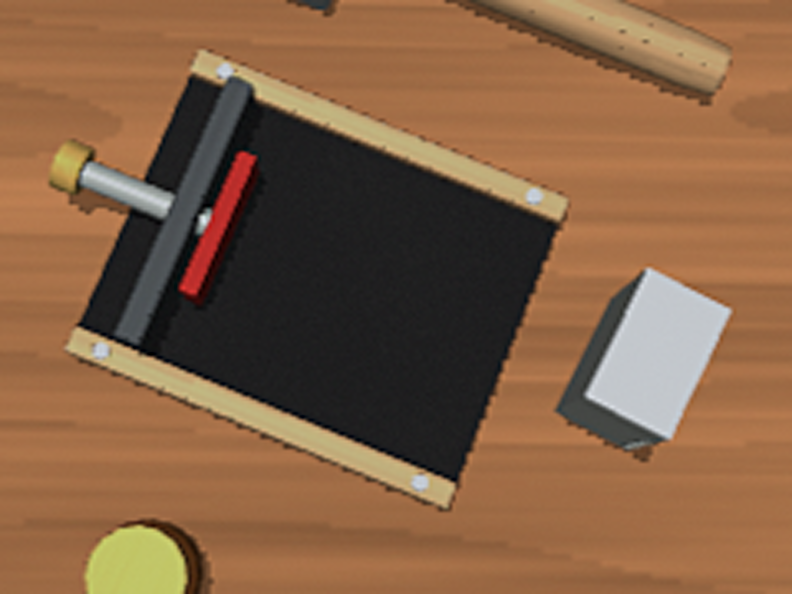

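Emit:
carry_out --series '[[30,[0.6,-0.78,0],[0,0,-0.762]],[30,[0.6,-0.78,0],[0,0,-0.762]],[30,[0.6,-0.78,0],[0,0,-0.762]],[30,[0.6,-0.78,0],[0,0,-0.762]],[30,[0.6,-0.78,0],[0,0,-0.762]]]'

```text
clock: 0.78
ee_pos: [0.4079, 0.3733, 0.2414]
ee_rot: [[0.778, 0.628, 0.0], [0.628, -0.778, 0.0], [0.0, -0.0, -1.0]]
wrist_force: [0.1, 0.7, 0.3]
finger_gap: 0.516
```

Emit:
carry_out --series '[[30,[0.4,-0.9,0],[0,0,-0.762]],[30,[0.4,-0.9,0],[0,0,-0.762]],[30,[0.4,-0.9,0],[0,0,-0.762]],[30,[0.4,-0.9,0],[0,0,-0.762]],[30,[0.4,-0.9,0],[0,0,-0.762]]]'

```text
clock: 1.4
ee_pos: [0.5274, 0.1033, 0.2416]
ee_rot: [[0.989, 0.146, 0.0], [0.146, -0.989, 0.0], [0.0, -0.0, -1.0]]
wrist_force: [-0.0, 0.2, -0.4]
finger_gap: 0.345
```

Emit:
carry_out --series '[[30,[-0.03,-0.95,0],[0,0,-0.762]],[30,[-0.03,-0.95,0],[0,0,-0.762]],[30,[-0.03,-0.95,0],[0,0,-0.762]],[30,[-0.03,-0.95,0],[0,0,-0.762]],[30,[-0.03,-0.95,0],[0,0,-0.762]]]'

```text
clock: 2.02
ee_pos: [0.5177, -0.1815, 0.2416]
ee_rot: [[0.927, -0.376, 0.0], [-0.376, -0.927, 0.0], [0.0, -0.001, -1.0]]
wrist_force: [1.0, 0.7, 0.2]
finger_gap: 0.345
```

Emit:
carry_out --series '[[30,[-0.1,-0.06,-0.3],[0.81,-0.328,0]],[30,[-0.1,-0.06,-0.3],[0.81,-0.328,0]],[30,[-0.1,-0.06,-0.3],[0.81,-0.328,0]],[30,[-0.1,-0.06,-0.3],[0.81,-0.328,0]],[30,[-0.1,-0.06,-0.3],[0.81,-0.328,0]]]'

```text
clock: 2.65
ee_pos: [0.4881, -0.1981, 0.1515]
ee_rot: [[0.928, -0.303, 0.218], [-0.373, -0.759, 0.533], [0.003, -0.576, -0.817]]
wrist_force: [0.8, 0.2, 0.5]
finger_gap: 0.345
```

```bash
cat >> h.py <<'E'
O=np.array([.518,-.0833]);a=np.radians(68.2);X=np.array([np.cos(a),np.sin(a)]);Y=np.array([-X[1],X[0]])
def bed(p): d=np.asarray(p)[...,:2]-O; return np.stack([d@X,d@Y],-1)
def st():
    s=sense();R=s["ee_rot"];c=s["ee_pos"]+R@[0,-.0095,.019];b=s["ee_pos"]+R@[0,.0095,.019]
    f=s["wrist_force"];print("t",s["clock"],"tcp bed",bed(s["ee_pos"]),"tip front bed",bed(c),"z",c[2],"back z",b[2],"F bed",f[:2]@X,f[:2]@Y,f[2])
E
python3 - <<'E'
from h import *
st();im=read_camera("top")
cv2.imwrite("pics/c2.png",cv2.resize(im[165:405,200:520],None,fx=2.4,fy=2.4,interpolation=cv2.INTER_CUBIC)[:,:,::-1])
E
```

```text
t 2.65 tcp bed [-0.11771431 -0.01487518] tip front bed [-0.09900196 -0.01495057] z 0.14144883274381864 back z 0.13050074258418715 F bed 0.5004212647905313 -0.6896200154226552 0.48573055711446755
```

View pics/c2.png

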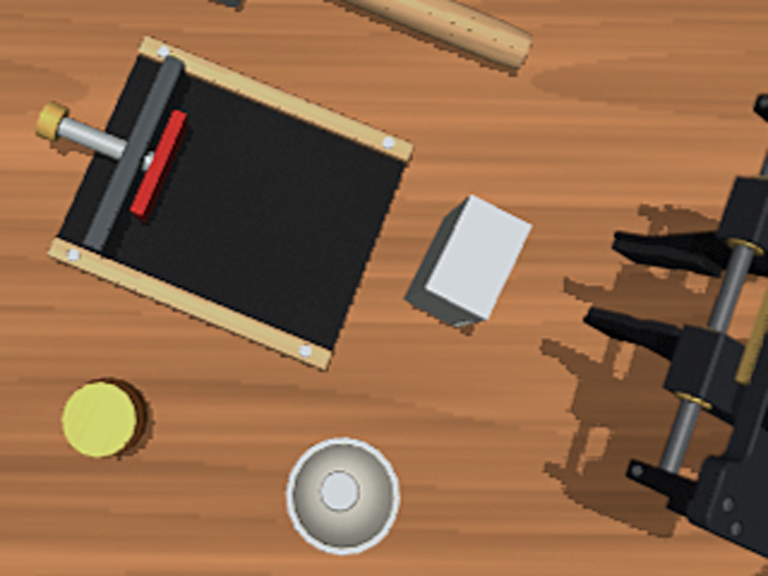

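Emit:
carry_out --series '[[30,[-0.012,0.005,-0.42],[0,0,0]],[30,[-0.012,0.005,-0.42],[0,0,0]],[30,[-0.012,0.005,-0.42],[0,0,0]],[30,[-0.012,0.005,-0.42],[0,0,0]],[30,[-0.012,0.005,-0.41],[0,0,0]]]'

```text
clock: 3.32
ee_pos: [0.4849, -0.1959, 0.0257]
ee_rot: [[0.928, -0.304, 0.214], [-0.372, -0.762, 0.53], [0.001, -0.572, -0.82]]
wrist_force: [0.4, 0.3, 0.4]
finger_gap: 0.345
```

```bash
python3 - <<'E'
from h import *
print(bed(ray("top",[(457,268),(446,296)],.136)))
st();im=read_camera("scene")
cv2.imwrite("pics/s2.png",cv2.resize(im[120:340,180:440],None,fx=2.7,fy=2.7,interpolation=cv2.INTER_CUBIC)[:,:,::-1])
E
```

```text
[[-0.10295309 -0.0332037 ]
 [-0.10195044  0.00254585]]
t 3.325 tcp bed [-0.11682194 -0.01105245] tip front bed [-0.09816501 -0.01107917] z 0.015552959863289322 back z 0.004690302381949101 F bed 0.4354001143214986 -0.3058077645970523 0.37585357257386903
```

View pics/s2.png

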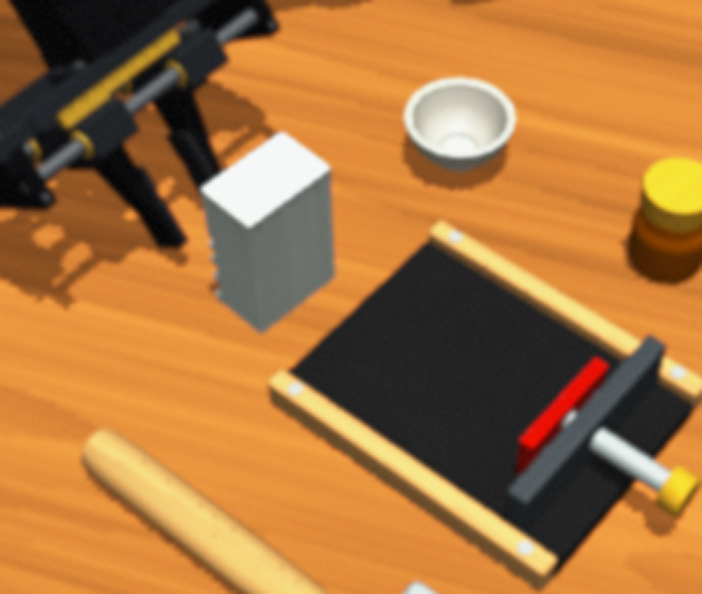

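Emit:
carry_out --series '[[30,[0.031,0.077,0],[0,0,0]],[30,[0.031,0.077,0],[0,0,0]],[30,[0.031,0.077,0],[0,0,0]],[30,[0.031,0.077,0],[0,0,0]],[30,[0.031,0.077,0],[0,0,0]]]'

```text
clock: 4.0
ee_pos: [0.494, -0.173, 0.0265]
ee_rot: [[0.928, -0.305, 0.215], [-0.373, -0.761, 0.531], [0.002, -0.573, -0.82]]
wrist_force: [-0.4, -0.1, 0.5]
finger_gap: 0.344
```

Emit:
carry_out --series '[[30,[0.031,0.077,0],[0,0,0]],[30,[0.031,0.077,0],[0,0,0]],[30,[0.031,0.077,0],[0,0,0]],[30,[0.025,0.062,0],[0,0,0]],[30,[0.025,0.062,0],[0,0,0]]]'

```text
clock: 4.62
ee_pos: [0.5023, -0.152, 0.0261]
ee_rot: [[0.928, -0.305, 0.215], [-0.373, -0.761, 0.531], [0.002, -0.573, -0.82]]
wrist_force: [-0.9, -1.9, 0.5]
finger_gap: 0.345
```

```bash
cat >> h.py <<'E'
def blk(z=.088):
    im=read_camera("top");b=im.astype(int);r,bl=b[...,0],b[...,2]
    m=np.zeros(r.shape,bool);m[180:330,250:440]=1
    k=(m&(r>140)&(abs(r-bl)<40)).astype(np.uint8)
    for c in cv2.findContours(k,0,1)[0]:
        if cv2.contourArea(c)<300: continue
        q=bed(ray("top",c[:,0,:],z)).astype(np.float32)*1000
        print("block bed",cv2.minAreaRect(q),"x",q[:,0].min(),q[:,0].max())
    return im
E
python3 - <<'E'
from h import *
st();blk()
E
```

```text
t 4.625 tcp bed [-0.06958539 -0.01095031] tip front bed [-0.0509167 -0.0110071] z 0.015992377409055514 back z 0.005111549219995189 F bed -2.079331529288883 0.12593848567296445 0.4864110622605521
block bed ((-31.95914077758789, -10.05704116821289), (56.36451721191406, 36.42106246948242), 89.94263458251953) x -50.194756 -13.740437
```

Emit:
carry_out --series '[[30,[0.025,0.062,0],[0,0,0]],[30,[0.025,0.062,0],[0,0,0]],[30,[0.012,0.031,0],[0,0,0]],[30,[0.006,0.015,0],[0,0,0]],[30,[0.006,0.015,0],[0,0,0]]]'

```text
clock: 5.3
ee_pos: [0.5067, -0.141, 0.0262]
ee_rot: [[0.928, -0.305, 0.215], [-0.373, -0.761, 0.531], [0.002, -0.573, -0.82]]
wrist_force: [-0.5, -2.3, -0.0]
finger_gap: 0.347
```

```bash
python3 - <<'E'
from h import *
st();blk()
E
```

```text
t 5.3 tcp bed [-0.05775096 -0.01092513] tip front bed [-0.03908042 -0.01098085] z 0.01602315529982517 back z 0.005139496646308982 F bed -2.3782033774492066 -0.3722687126868526 -0.021813793030374673
block bed ((-19.863378524780273, -9.864953994750977), (56.09974670410156, 36.57966995239258), 89.90587615966797) x -38.19333 -1.5318273
```

Emit:
carry_out --series '[[30,[0.005,0.0125,0],[0,0,0]],[30,[0.005,0.0125,0],[0,0,0]]]'

```text
clock: 5.6
ee_pos: [0.5074, -0.1395, 0.0262]
ee_rot: [[0.928, -0.305, 0.215], [-0.373, -0.761, 0.531], [0.002, -0.573, -0.82]]
wrist_force: [-0.8, -1.4, 1.2]
finger_gap: 0.345
```

Emit:
carry_out --series '[[30,[0.004,0.01,0],[0,0,0]]]'

```text
clock: 5.72
ee_pos: [0.5076, -0.1388, 0.0262]
ee_rot: [[0.928, -0.305, 0.215], [-0.373, -0.761, 0.531], [0.002, -0.573, -0.82]]
wrist_force: [-1.3, -2.5, 1.0]
finger_gap: 0.342
```

Emit:
carry_out --series '[[30,[0.004,0.01,0],[0,0,0]]]'

```text
clock: 5.85
ee_pos: [0.5078, -0.1387, 0.0261]
ee_rot: [[0.928, -0.305, 0.215], [-0.374, -0.761, 0.53], [0.002, -0.572, -0.82]]
wrist_force: [-1.5, -3.6, 1.4]
finger_gap: 0.344
```

Force is beginning to rise; a few more careful nudges.

Emit:
carry_out --series '[[30,[0.004,0.01,0],[0,0,0]]]'

```text
clock: 5.98
ee_pos: [0.508, -0.1385, 0.0261]
ee_rot: [[0.927, -0.306, 0.215], [-0.374, -0.761, 0.53], [0.002, -0.572, -0.82]]
wrist_force: [-2.6, -5.6, 1.3]
finger_gap: 0.348
```

Emit:
carry_out --series '[[30,[0.004,0.01,0],[0,0,0]]]'

```text
clock: 6.1
ee_pos: [0.508, -0.1384, 0.0261]
ee_rot: [[0.927, -0.306, 0.216], [-0.374, -0.762, 0.529], [0.002, -0.571, -0.821]]
wrist_force: [-2.4, -5.9, 2.0]
finger_gap: 0.348
```

```bash
python3 - <<'E'
from h import *
st();blk();st()
E
```

```text
t 6.1 tcp bed [-0.05489374 -0.01120276] tip front bed [-0.03624201 -0.01128394] z 0.015933742751130922 back z 0.005078840423493592 F bed -6.355564557256477 0.018479074671612205 2.030683436654139
block bed ((-17.49163055419922, -9.956037521362305), (36.65493392944336, 56.0329704284668), 0.2575223743915558) x -35.78703 0.95353127
t 6.15 tcp bed [-0.05493382 -0.0111654 ] tip front bed [-0.03628258 -0.01124726] z 0.015926756813251612 back z 0.005072606557550919 F bed -6.646001484322955 -0.053085177191183865 2.140189583535144
```

Emit:
carry_out --series '[[30,[0,0,0],[0,0,0]],[30,[0,0,0],[0,0,0]],[30,[0,0,0],[0,0,0]],[30,[-0.08,-0.2,0],[0,0,0]],[30,[-0.04,-0.1,0],[0,0,0]]]'

```text
clock: 6.78
ee_pos: [0.5009, -0.1552, 0.0262]
ee_rot: [[0.928, -0.305, 0.215], [-0.373, -0.76, 0.532], [0.001, -0.574, -0.819]]
wrist_force: [-0.4, 0.2, -0.1]
finger_gap: 0.345
```

Emit:
carry_out --series '[[30,[0,0,0.25],[0,0,0]],[30,[0,0,0.25],[0,0,0]],[30,[0,0,0.25],[0,0,0]],[30,[0,0,0.22],[0,0,0]],[30,[0,0,0],[0,0,0]]]'

```text
clock: 7.4
ee_pos: [0.502, -0.1552, 0.0859]
ee_rot: [[0.928, -0.303, 0.217], [-0.373, -0.761, 0.53], [0.005, -0.573, -0.819]]
wrist_force: [-0.1, 0.3, 0.2]
finger_gap: 0.345
```

```bash
python3 - <<'E'
from h import *
st();blk()
E
```

```text
t 7.4 tcp bed [-0.07273467 -0.0118192 ] tip front bed [-0.05405978 -0.01189462] z 0.07580873875912932 back z 0.06491845407461606 F bed 0.19202422521942766 0.21584678283374778 0.2018476477333997
block bed ((-17.437705993652344, -10.150655746459961), (36.67997360229492, 56.36856460571289), 0.11305741965770721) x -35.78703 0.95353127
```

Emit:
carry_out --series '[[30,[0.031,0.077,0],[0,0,0]],[30,[0.031,0.077,0],[0,0,0]],[30,[0.031,0.077,0],[0,0,0]],[30,[0.019,0.046,0],[0,0,0]],[30,[0.019,0.046,0],[0,0,0]]]'

```text
clock: 8.07
ee_pos: [0.5089, -0.136, 0.0844]
ee_rot: [[0.928, -0.305, 0.215], [-0.374, -0.761, 0.53], [0.002, -0.572, -0.82]]
wrist_force: [-0.2, -1.5, 0.7]
finger_gap: 0.345
```

Emit:
carry_out --series '[[30,[0.025,0.062,0],[0,0,0]],[30,[0.025,0.062,0],[0,0,0]],[30,[0.025,0.062,0],[0,0,0]],[30,[0.025,0.062,0],[0,0,0]]]'

```text
clock: 8.57
ee_pos: [0.5152, -0.1202, 0.0844]
ee_rot: [[0.928, -0.305, 0.215], [-0.373, -0.761, 0.531], [0.002, -0.573, -0.819]]
wrist_force: [-0.2, -0.8, 1.2]
finger_gap: 0.344
```

```bash
python3 - <<'E'
from h import *
st();im=read_camera("scene")
cv2.imwrite("pics/s3.png",cv2.resize(im[120:340,180:440],None,fx=2.7,fy=2.7,interpolation=cv2.INTER_CUBIC)[:,:,::-1])
E
```

```text
t 8.575 tcp bed [-0.03535261 -0.01107972] tip front bed [-0.01667819 -0.01112655] z 0.07428340350461217 back z 0.06339381658874116 F bed -0.7934761547327603 -0.12583694377760077 1.209846244517721
```

View pics/s3.png

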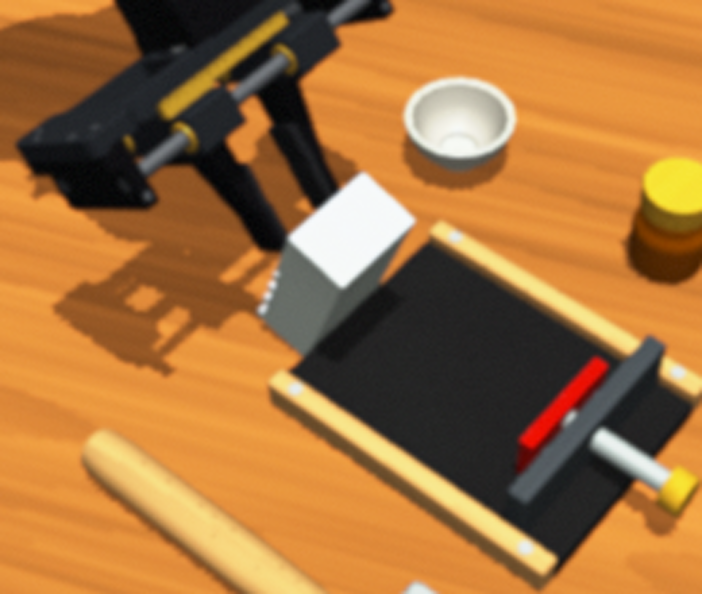

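Emit:
carry_out --series '[[30,[0.025,0.062,0],[0,0,0]],[30,[0.025,0.062,0],[0,0,0]],[30,[0.025,0.062,0],[0,0,0]],[30,[0.025,0.062,0],[0,0,0]],[30,[0.025,0.062,0],[0,0,0]]]'

```text
clock: 9.25
ee_pos: [0.5226, -0.1018, 0.0843]
ee_rot: [[0.928, -0.305, 0.215], [-0.373, -0.761, 0.531], [0.002, -0.573, -0.82]]
wrist_force: [0.5, -0.1, 0.5]
finger_gap: 0.345
```

Emit:
carry_out --series '[[30,[0.025,0.062,0],[0,0,0]],[30,[0.025,0.062,0],[0,0,0]],[30,[0,0,0],[0,0,0]],[30,[0,0,0],[0,0,0]]]'

```text
clock: 9.75
ee_pos: [0.5255, -0.0948, 0.0844]
ee_rot: [[0.928, -0.305, 0.215], [-0.373, -0.761, 0.531], [0.002, -0.573, -0.82]]
wrist_force: [-0.9, 0.1, 0.4]
finger_gap: 0.348
```

```bash
python3 - <<'E'
from h import *
st();im=read_camera("scene")
cv2.imwrite("pics/s4.png",cv2.resize(im[120:340,180:440],None,fx=2.7,fy=2.7,interpolation=cv2.INTER_CUBIC)[:,:,::-1])
E
```

```text
t 9.75 tcp bed [-0.00794064 -0.01122087] tip front bed [ 0.01072981 -0.01127753] z 0.07425256058225113 back z 0.06336902173607427 F bed -0.28563396947374803 0.8832309443216602 0.3980790437398041
```

View pics/s4.png

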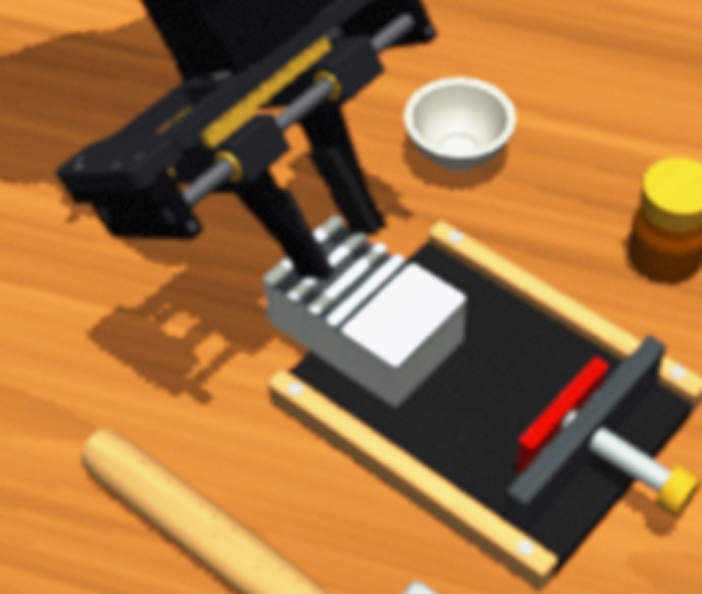

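Emit:
carry_out --series '[[30,[-0.09,-0.22,0.05],[0,0,0]],[30,[-0.09,-0.22,0],[0,0,0]],[30,[-0.09,-0.22,0],[0,0,0]],[30,[-0.09,-0.22,0],[0,0,0]],[30,[-0.09,-0.22,0],[0,0,0]]]'

```text
clock: 10.42
ee_pos: [0.498, -0.1619, 0.0873]
ee_rot: [[0.928, -0.305, 0.215], [-0.374, -0.761, 0.531], [0.002, -0.573, -0.82]]
wrist_force: [0.9, 0.0, -0.1]
finger_gap: 0.337
```

Emit:
carry_out --series '[[30,[0,0,-0.25],[0,0,0]],[30,[0,0,-0.25],[0,0,0]],[30,[0,0,-0.27],[0,0,0]],[30,[0,0,0],[0,0,0]]]'

```text
clock: 10.92
ee_pos: [0.4974, -0.1595, 0.0392]
ee_rot: [[0.928, -0.306, 0.212], [-0.372, -0.76, 0.533], [-0.002, -0.573, -0.82]]
wrist_force: [-0.1, 0.3, -0.0]
finger_gap: 0.347
```

```bash
python3 - <<'E'
from h import *
st();im=blk(.048)
b=im.astype(int);r,g,bl=b[...,0],b[...,1],b[...,2]
k=((r>150)&(g<60)&(bl<60)).astype(np.uint8);k[:170]=0;k[330:]=0;k[:,440:]=0
for c in cv2.findContours(k,0,1)[0]:
    if cv2.contourArea(c)>40:
        q=bed(ray("top",c[:,0,:],.042)).astype(np.float32)*1000;print("pad",cv2.minAreaRect(q))
cv2.imwrite("pics/c5.png",cv2.resize(im[165:405,200:520],None,fx=2.4,fy=2.4,interpolation=cv2.INTER_CUBIC)[:,:,::-1])
E
```

```text
t 10.925 tcp bed [-0.07836095 -0.00918319] tip front bed [-0.05968738 -0.00918174] z 0.029052809946359046 back z 0.01816462628049009 F bed 0.22096808768089765 0.18070801930609845 -0.026492586871674384
block bed ((41.079376220703125, -9.944196701049805), (35.3768424987793, 56.16064453125), 0.26096898317337036) x 23.266344 58.771065
pad ((133.61924743652344, 0.403564453125), (7.247610569000244, 63.1132926940918), 0.2019290030002594)
```

View pics/c5.png

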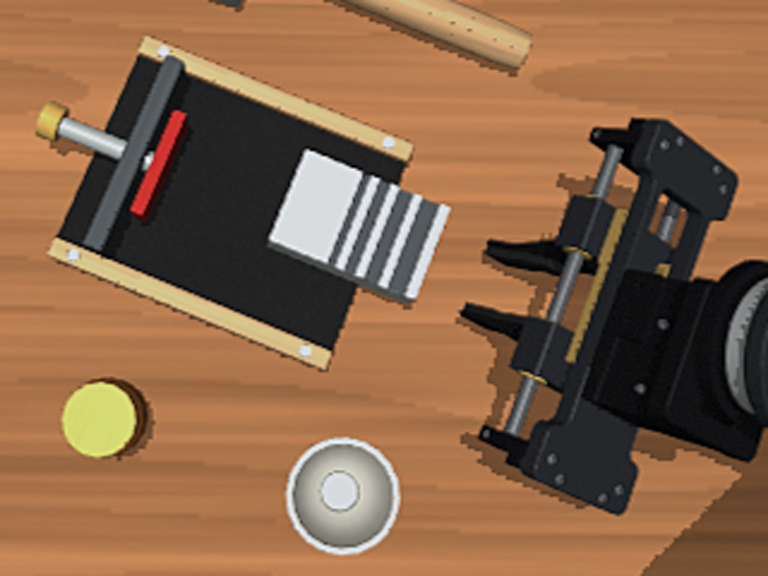

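Emit:
carry_out --series '[[30,[0.031,0.077,0.02],[0,0,0]],[30,[0.031,0.077,0.01],[0,0,0]],[30,[0.031,0.077,0],[0,0,0]],[30,[0.031,0.077,0],[0,0,0]],[30,[0.025,0.062,0],[0,0,0]]]'

```text
clock: 11.6
ee_pos: [0.5076, -0.1381, 0.0431]
ee_rot: [[0.928, -0.305, 0.215], [-0.373, -0.761, 0.531], [0.002, -0.573, -0.82]]
wrist_force: [0.6, 0.5, 0.7]
finger_gap: 0.347
```

Emit:
carry_out --series '[[30,[0.025,0.062,0],[0,0,0]],[30,[0.025,0.062,0],[0,0,0]],[30,[0.025,0.062,0],[0,0,0]],[30,[0.025,0.062,0],[0,0,0]],[30,[0.025,0.062,0],[0,0,0]]]'

```text
clock: 12.22
ee_pos: [0.515, -0.1199, 0.0429]
ee_rot: [[0.928, -0.305, 0.215], [-0.374, -0.761, 0.531], [0.002, -0.573, -0.82]]
wrist_force: [-1.2, -1.2, 0.1]
finger_gap: 0.343
```

```bash
python3 - <<'E'
from h import *
st();blk(.048)
E
```

```text
t 12.225 tcp bed [-0.03507946 -0.01082446] tip front bed [-0.01641032 -0.01088538] z 0.03280798033892087 back z 0.02192644963090597 F bed -1.5026814162462725 0.6594282857484832 0.13084692560516903
block bed ((54.931663513183594, -10.571958541870117), (56.44155502319336, 35.40245056152344), 89.6876449584961) x 37.28205 72.68982
```

Emit:
carry_out --series '[[30,[0.028,0.07,0],[0,0,0]],[30,[0.028,0.07,0],[0,0,0]],[30,[0.028,0.07,0],[0,0,0]],[30,[0.028,0.07,0],[0,0,0]],[30,[0.028,0.07,0],[0,0,0]]]'

```text
clock: 12.9
ee_pos: [0.5234, -0.0985, 0.043]
ee_rot: [[0.928, -0.305, 0.215], [-0.373, -0.761, 0.531], [0.002, -0.573, -0.82]]
wrist_force: [0.0, -1.5, -0.2]
finger_gap: 0.342
```

Emit:
carry_out --series '[[30,[0.028,0.07,0],[0,0,0]],[30,[0.028,0.07,0],[0,0,0]],[30,[0.028,0.07,0],[0,0,0]],[30,[0.02,0.05,0],[0,0,0]],[30,[0.02,0.05,0],[0,0,0]]]'

```text
clock: 13.52
ee_pos: [0.5308, -0.0802, 0.043]
ee_rot: [[0.928, -0.305, 0.215], [-0.373, -0.761, 0.531], [0.002, -0.573, -0.82]]
wrist_force: [-0.6, -1.4, -0.0]
finger_gap: 0.343
```

```bash
python3 - <<'E'
from h import *
st();blk(.048)
E
```

```text
t 13.525 tcp bed [ 0.00767317 -0.01074322] tip front bed [ 0.02634397 -0.01079727] z 0.03282256792595881 back z 0.021938512008404597 F bed -1.5065009619905598 0.09042059015113052 -0.018686540366765647
block bed ((97.80986785888672, -10.467857360839844), (56.431907653808594, 35.46294021606445), 89.88612365722656) x 80.04261 115.57389
```

Emit:
carry_out --series '[[30,[0.019,0.046,0],[0,0,0]],[30,[0.019,0.046,0],[0,0,0]],[30,[0.012,0.031,0],[0,0,0]],[30,[0.007,0.018,0],[0,0,0]],[30,[0.006,0.015,0],[0,0,0]]]'

```text
clock: 14.2
ee_pos: [0.5346, -0.071, 0.043]
ee_rot: [[0.928, -0.305, 0.215], [-0.373, -0.761, 0.531], [0.002, -0.573, -0.82]]
wrist_force: [-0.9, -2.3, 0.1]
finger_gap: 0.346
```

Emit:
carry_out --series '[[30,[0.006,0.015,0],[0,0,0]],[30,[0.006,0.015,0],[0,0,0]]]'

```text
clock: 14.45
ee_pos: [0.5353, -0.0692, 0.043]
ee_rot: [[0.928, -0.305, 0.215], [-0.373, -0.761, 0.531], [0.002, -0.573, -0.82]]
wrist_force: [-0.3, -1.4, 0.1]
finger_gap: 0.347
```

```bash
python3 - <<'E'
from h import *
st();blk(.048)
E
```

```text
t 14.45 tcp bed [ 0.01952129 -0.01080603] tip front bed [ 0.03819219 -0.01086221] z 0.03285327815670597 back z 0.021969052407043433 F bed -1.4385742291782124 -0.23013181435036725 0.06680231837348563
block bed ((109.9190673828125, -10.51417350769043), (56.509368896484375, 35.359432220458984), 89.94940185546875) x 92.23048 127.62168
```

About 2 mm left; feel for contact in small steps.

Emit:
carry_out --series '[[30,[0.005,0.0125,0],[0,0,0]]]'

```text
clock: 14.62
ee_pos: [0.5356, -0.0685, 0.043]
ee_rot: [[0.928, -0.305, 0.215], [-0.373, -0.761, 0.531], [0.002, -0.573, -0.82]]
wrist_force: [-0.7, -1.8, 0.0]
finger_gap: 0.346
```

Emit:
carry_out --series '[[30,[0.005,0.0125,0],[0,0,0]]]'

```text
clock: 14.75
ee_pos: [0.5359, -0.0676, 0.043]
ee_rot: [[0.928, -0.305, 0.215], [-0.373, -0.761, 0.531], [0.002, -0.573, -0.82]]
wrist_force: [-0.5, -1.2, 0.1]
finger_gap: 0.344
```

Emit:
carry_out --series '[[30,[0.004,0.01,0],[0,0,0]]]'

```text
clock: 14.88
ee_pos: [0.5361, -0.067, 0.043]
ee_rot: [[0.928, -0.305, 0.215], [-0.373, -0.761, 0.531], [0.002, -0.573, -0.82]]
wrist_force: [-0.8, -2.1, 0.6]
finger_gap: 0.346
```

Emit:
carry_out --series '[[30,[0.004,0.01,0],[0,0,0]]]'

```text
clock: 15.0
ee_pos: [0.5362, -0.0669, 0.0429]
ee_rot: [[0.928, -0.305, 0.215], [-0.374, -0.761, 0.53], [0.002, -0.572, -0.82]]
wrist_force: [-2.0, -3.5, 1.2]
finger_gap: 0.345
```

Emit:
carry_out --series '[[30,[0.004,0.01,0],[0,0,0]]]'

```text
clock: 15.12
ee_pos: [0.5365, -0.0668, 0.0429]
ee_rot: [[0.927, -0.306, 0.215], [-0.374, -0.761, 0.53], [0.002, -0.572, -0.82]]
wrist_force: [-2.4, -5.2, 1.8]
finger_gap: 0.346
```

Emit:
carry_out --series '[[30,[0.004,0.01,0],[0,0,0]]]'

```text
clock: 15.25
ee_pos: [0.5366, -0.0667, 0.0429]
ee_rot: [[0.927, -0.306, 0.216], [-0.374, -0.761, 0.529], [0.002, -0.571, -0.821]]
wrist_force: [-2.4, -6.0, 2.4]
finger_gap: 0.345
```

Emit:
carry_out --series '[[30,[0.004,0.01,0],[0,0,0]]]'

```text
clock: 15.38
ee_pos: [0.5368, -0.0666, 0.0429]
ee_rot: [[0.927, -0.306, 0.216], [-0.375, -0.762, 0.529], [0.003, -0.571, -0.821]]
wrist_force: [-4.3, -7.0, 2.8]
finger_gap: 0.344
```

Emit:
carry_out --series '[[30,[0.004,0.01,0],[0,0,0]]]'

```text
clock: 15.5
ee_pos: [0.5368, -0.0665, 0.0428]
ee_rot: [[0.927, -0.307, 0.216], [-0.375, -0.762, 0.528], [0.003, -0.571, -0.821]]
wrist_force: [-4.5, -8.9, 3.9]
finger_gap: 0.347
```

Emit:
carry_out --series '[[30,[0.002,0.005,0],[0,0,0]]]'

```text
clock: 15.62
ee_pos: [0.5368, -0.0665, 0.0428]
ee_rot: [[0.927, -0.307, 0.216], [-0.375, -0.762, 0.528], [0.003, -0.57, -0.821]]
wrist_force: [-4.5, -8.6, 3.6]
finger_gap: 0.346
```

Emit:
carry_out --series '[[30,[0,0,0],[0,0,0]],[30,[0,0,0],[0,0,0]],[30,[0,0,0],[0,0,0]],[30,[0,0,0],[0,0,0]],[30,[0,0,0],[0,0,0]]]'

```text
clock: 16.25
ee_pos: [0.5368, -0.0665, 0.0428]
ee_rot: [[0.927, -0.307, 0.216], [-0.375, -0.762, 0.528], [0.002, -0.57, -0.821]]
wrist_force: [-4.4, -8.3, 3.3]
finger_gap: 0.347
```

Emit:
carry_out --series '[[30,[0,0,0],[0,0,0]],[30,[0,0,0],[0,0,0]],[30,[0,0,0],[0,0,0]],[30,[0,0,0],[0,0,0]]]'

```text
clock: 16.75
ee_pos: [0.5368, -0.0665, 0.0428]
ee_rot: [[0.927, -0.307, 0.216], [-0.375, -0.762, 0.528], [0.002, -0.57, -0.821]]
wrist_force: [-5.0, -7.6, 3.0]
finger_gap: 0.343
```

Emit:
carry_out --series '[[30,[-0.02,-0.05,0],[0,0,0]],[30,[-0.05,-0.12,0],[0,0,0]],[30,[-0.1,-0.25,0],[0,0,0]],[30,[-0.1,-0.25,0],[0,0,0]],[30,[-0.15,-0.4,0.1],[0,0,0]]]'

```text
clock: 17.38
ee_pos: [0.5114, -0.1287, 0.0489]
ee_rot: [[0.928, -0.305, 0.214], [-0.372, -0.761, 0.532], [0.001, -0.573, -0.819]]
wrist_force: [0.7, 0.0, 0.1]
finger_gap: 0.344
```

Emit:
carry_out --series '[[30,[-0.15,-0.4,0.3],[0,0,0]],[30,[0,0,0.5],[0,0,0]],[30,[0,0,0],[0,0,0]]]'

```text
clock: 17.75
ee_pos: [0.504, -0.1549, 0.0994]
ee_rot: [[0.927, -0.305, 0.22], [-0.376, -0.761, 0.529], [0.006, -0.573, -0.82]]
wrist_force: [-0.2, 0.5, -0.4]
finger_gap: 0.345
```

```bash
python3 - <<'E'
from h import *
st();im=blk(.048)
b=im.astype(int);r,g,bl=b[...,0],b[...,1],b[...,2]
k=((r>150)&(g<60)&(bl<60)).astype(np.uint8);k[:170]=0;k[330:]=0;k[:,440:]=0
for c in cv2.findContours(k,0,1)[0]:
    if cv2.contourArea(c)>40:
        q=bed(ray("top",c[:,0,:],.042)).astype(np.float32)*1000;print("pad",cv2.minAreaRect(q))
cv2.imwrite("pics/c6.png",cv2.resize(im[165:405,200:520],None,fx=2.4,fy=2.4,interpolation=cv2.INTER_CUBIC)[:,:,::-1])
E
```

```text
t 17.75 tcp bed [-0.07165837 -0.01360919] tip front bed [-0.0529902  -0.01375939] z 0.08921644163554163 back z 0.07833599116437523 F bed 0.42903840438610524 0.3790281772117785 -0.40119314833016706
block bed ((112.01148223876953, -10.547143936157227), (35.08395767211914, 56.41967010498047), 0.25750523805618286) x 94.38859 129.6424
pad ((133.78802490234375, 0.39888763427734375), (7.179357051849365, 63.11471939086914), 0.632859468460083)
```

View pics/c6.png

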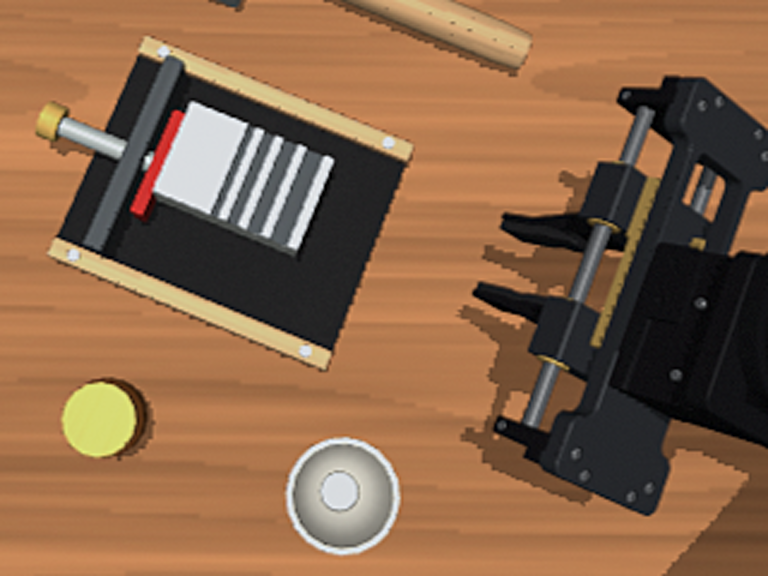

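Block is flush with the pad, grooves up, square; the pad hasn't moved measurably and the robot is clear.

```bash
python3 -c "from cell import order;print(order.sign_off())"
```

```text
the job is handed in; nothing more can be done
None
```

The block is on the bed, grooves up, pressed against the red end-stop pad and released. I handed the job in at about 18 s on the robot's clock, and no verdict was reported.

- **Slide:** I pushed the block low with two fingers until its foot met the bed's front edge, and it squared itself on the way. I held it there with about 6 N; the camera put it within about 0.3° of square.
- **Tip:** I pushed it high, at about 75 mm, with only 1–2 N. It tipped over the edge and lay flat with its foot hanging about 29 mm out.
- **Press:** I slid it along the bed to the pad and held about 9–10 N at the wrist for about 1.1 s, then backed off. Friction under the block means the pad itself may have felt up to about 2 N less.

**Last checks (top camera):**
- The block's top end is at x = 129.6 mm, and the pad face is at about 129.7–130 mm. The block is within about 0.3° of square and 10.5 mm off the centre line.
- The pad's centre was measured 0.2 mm from its position before the slide along the bed, which is within camera noise.
- The measured pad angle changed from 0.2° to 0.6°. I put this down to the few pixels the pad covers, because the block now sits against it.
- The jar and dish look unmoved. The hammer's handle end also looks unmoved, but its head was outside the last crop. I judged all three by eye only.
- The arm was clear of everything, with no contact force beyond noise. The highest force I read was about 10 N, but readings came only at the end of each move.

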